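# Rock the locating block out of the pump test fixture

## Robot

A 6-joint arm with a two-finger parallel gripper is mounted at the origin on the work surface. World frame = base frame: x ahead of the robot, y to its left, z up, the work surface at z = 0. Lengths are in m, angles in rad, forces in N, time in s.
With the tool pointing down it reaches from about 0.35 to 0.775 m from the base axis. Payload 7.3 kg.
Tool frame: the origin (TCP) lies between the finger pads; the fingertips stand arm.tip_extent ahead of it and the grasp point (between the pads) lies 2 mm behind it (arm.tip_extent is the distance from the TCP to the fingertips, in m); z points along the fingers, y is the direction in which the jaws open and shut (so a half turn about z gives the same grasp; the last joint's range is limited). The gripper opens to 92 mm and grips with 3 to 60 N. Pads are 19 mm wide; open, the fingers measure 130 mm over their backs; the gripper's body (75 mm by 190 mm) begins 47 mm behind the grasp point.
Start: joints at [-1.376, 0.342, 1.524, -0, 1.275, -0.146], TCP at [0.175, -0.495, 0.244] pointing down, gripper open.
Joint ranges: [-2.53, 2.53], [-0.77, 2.02], [0.04, 2.7], [-1, 4.14], [0.28, 2.66], [-3.11, 3.11]. Speed limits (rad/s): [2.57, 2.57, 3.14, 3.14, 3.14, 3.14].

## Interface

Orientations are given as a unit quaternion [x, y, z, w].
In Python, from station import monitor, viewer, order, arm gives the robot as it stands.
- The arm moves only by the tool move_arm, never from a script. Its argument "steps" is a list of rows, each a list of 4 numbers: the shift along the tool's x, y, z normalised to -1 to 1, where 1 is 0.02 m, then the turn about the tool's z normalised to -1 to 1, where 1 is pi/2 rad. In form: [[x, y, z, twist], ...]. A call has 1 to 12 rows; each row shifts and turns the pose as measured when the row begins, along the tool's axes as they then stand; what a row does not reach is not made up. A row lasts 1/10 s, in which the tool goes at most 50 mm and 8.59 degrees, less where a joint would pass 70% of its speed; a pose out of reach is approached as far as the arm can. A call with a number of a shift or a turn outside -1 to 1 is refused whole. A call with a gripper value outside its range is refused whole. "claw" is the opening, from -1 (shut) to 1 (fully open), set as the call begins (left out, the last holds). The fingers move at their own pace and stop on an object; "grip_force" is the grip in N (left out, the last holds). Time passes only in rows, so rows that do not move let the fingers close. It gives the time, the measured TCP pose, the force and the opening at its end, in the units of the state.
- monitor.get_state(): the state, without advancing time (a new reading comes with each control period).
- viewer.camera(name): name is "scene" or "top" or "wrist"; returns (picture, depth): 420x560x3 uint8, red, green, blue; 420x560 float32, m along the optical axis (not along the pixel's ray), 0 where there is no reading.
- viewer.camera_model(name): a dict with "camera_matrix" (3x3 intrinsics, pixels), "dist_coeffs" ([k1, k2, p1, p2, k3] as OpenCV has them; the pictures are not rectified), "xyz" and "orientation" of the camera in the world. Camera axes: x right, y down, z forward; pixel columns grow to the right and rows downward; lengths in m; the calibration is good to about 2 mm. A picture is of the moment at which its call begins: read the wrist's pose just before it. camera_model takes no time and is no camera call; for the wrist camera it gives the pose at the moment of the call.
- order.close_job(): hands the job in, once; it reports no verdict.
The state is a dict: "time": time; "joint_pos": joint angles; "qvel": joint speeds; "tau": joint torques, N m; "ee_pos": TCP position; "orientation": TCP orientation; "force": force on the tool from outside, world axes, zero at the start; "wrist_torque": the same for the moment, N m; "gripper_width": finger opening in m.
Only numpy, scipy, OpenCV 4.12 (cv2) and the standard library are available. Lean on these libraries where they do the work, as an engineer would, in place of code of your own. Each camera call takes 0.05 s, during which the arm holds its last target. There are 200 camera calls.

## Task

Change-over of the pump test fixture: swing its clamp lever wide open, away from the locating block. Then take the block by its grip and, while its foot is still in the socket, rock it by about six degrees first towards the end where the lever is pivoted and then towards the opposite end, and work it up out of its tight socket. Finish while still holding it in the gripper, still and upright, just clear above its socket (about 15 mm), with the lever left open and the other things on the bench left where they are.

Things in the scene. Friction and masses are not known exactly. Their poses are not given: they have to be found in the camera images.
- fixture: Fixture fixed to the bench: dark base plate 150 x 130 x 10 mm (x, y, z) under an aluminium socket block 100 x 90 mm, its top 50 mm above the bench. Origin: centre of the base's underside, z up. The rocking direction is its y axis: +y is the end where the lever is pivoted. A round post, 24 mm across and up to 68 mm high, stands under the pivot at x = -42, y = +25 mm.
- socket_mouth (a point): Centre of the socket's mouth, in the socket block's top; axes as the fixture's. The pocket is 28 mm deep and 44 mm long in y. Two spring-loaded steel jaws, 36 mm long in y, squeeze the block's tongue in x with about 16 N each and give 4 mm. Pulling the block straight up takes some 15 to 30 N until the tongue is out.
- block: Loose locating block, 0.25 to 0.5 kg. Origin: centre of its foot's underside, z up; at first its axes are the fixture's and its origin is 28 mm below the mouth. Heights above the foot: steel tongue 0 to 34 mm, 20 x 36 mm (x, y; lowest 4 mm: 20 x 28), with 4 mm play at each y end; steel shoulders 34 to 44 mm, 36 x 64 mm; aluminium grip 44 to 86 mm, 26 x 36 mm.
- block_top (a point): Centre of the top face of the block's grip, 86 mm above the block's origin, at first 108 mm above the bench; a 9 mm pin stands 6 mm out of it. At first the shoulders float 6 mm above the socket block. The play lets the block rock about 8 degrees to each y end; turning it about the centre of the mouth (about x) while lifting 2 mm or more does not bind.
- lever (a joint): Clamp lever's angle, rad. Near 0 it is shut: the bar lies along the fixture's +x, 3 mm above the block's +y shoulder, and keeps the block down. Grows as the lever swings anticlockwise seen from above (towards +y, off the block); the stop, fully open, is at 1.75. It stays where it is left; 1 to 2 N at the knob moves it.
- lever_hinge (a point): On the lever's upright pivot axis at the underside of its bar, 69 mm above the bench, at x = -42, y = +25 mm of the fixture; it does not move. The lever is a steel bar 14 mm wide and 8 mm thick.
- lever_knob (a point): Centre of the top of the lever's black upright knob: a round post 18 mm across standing 36 mm above the bar, 105 mm from the pivot axis; its top is 113 mm above the bench.
- bushing: Bystander, to be left alone: plain brass ring lying flat, 42 mm across, 20 mm high. Origin at its underside, near its middle.
- fitting: Bystander, to be left alone: small stepped brass fitting standing up, 28 mm across, 40 mm high. Origin at its underside, near its middle.
- wrench: Bystander, to be left alone: steel spanner, 150 mm long, lying flat. Origin at its underside, near its middle.
- housing: Bystander, to be left alone: aluminium pump housing standing up, 68 mm across, 105 mm high. Origin at its underside, near its middle.
- jar: Bystander, to be left alone: grey jar with a steel lid, 64 mm across, 80 mm high. Origin at its underside, near its middle.
- screwdriver: Bystander, to be left alone: screwdriver, 190 mm long, lying flat. Origin at its underside, near its middle.
- tray: Bystander, to be left alone: green open parts tray, 120 x 160 mm, 40 mm high. Origin at its underside, near its middle.
Things that resemble listed ones, but are neither listed nor needed, are in the scene too. Of the things shaped like the block, the bare steel one is meant.

How it is judged:
By the outcome, as a careful person would: the job done as asked, in the order asked, and still so for the second after the job is handed in, while the arm keeps its last pose, push and grip.
It also fails if it takes over 51 s, if anything falls off the work surface, if the arm or the gripper's body presses on something with over 40 N, if the wrist force passes 120 N, or if a joint passes its speed limit or range.

## Working session

There is one attempt and no reset: what is moved stays moved. The work goes in short steps, Python scripts to look and compute and a tool call to move; the robot and the scene stay as the last step left them, time stands still between calls to the robot, and variables do not carry over. Pictures are saved under pics/ and viewed, about 8 in all and at most 12, crops included, and the job is handed in when it is done.

Besides the shell and the picture viewer there is one more tool, called after "Request:" by a JSON object that holds its "method" and its "body", one argument or row to a line. move_arm: Moves the arm, as the interface text tells. Scaled input: -1 to 1 covers 0.02 m each way for a shift and pi/2 rad each way for a turn. Its arguments: {"type":"object","properties":{"steps":{"type":"array","items":{"type":"array","items":{"type":"number"}}},"claw":{"type":"number"},"grip_force":{"type":"number"}},"required":["steps"]}

```bash
ls; mkdir -p pics
cat > h.py <<'E'
import numpy as np, cv2
from scipy.spatial.transform import Rotation as R
from station import monitor, viewer, order, arm
def grab(n):
    m=viewer.camera_model(n); p,d=viewer.camera(n)
    np.savez(f'{n}.npz',p=p,d=d,K=m['camera_matrix'],D=m['dist_coeffs'],t=m['xyz'],q=m['orientation'])
    return p,d
def world(n,u,v,z=None):
    f=np.load(f'{n}.npz'); r=cv2.undistortPoints(np.array([[[u,v]]],float),f['K'],f['D'])[0,0]
    ray=R.from_quat(f['q']).apply([r[0],r[1],1]); 
    if z is not None: s=(z-f['t'][2])/ray[2]
    else:
        a=f['d'][int(v)-1:int(v)+2,int(u)-1:int(u)+2]; s=np.median(a[a>0]) if (a>0).any() else np.nan
    return f['t']+s*ray
E
python3 - <<'E'
from h import *
print(monitor.get_state()); print(arm.tip_extent)
for n in('scene','top'):
    p,d=grab(n); cv2.imwrite(f'pics/{n}.png',p[...,::-1]); m=viewer.camera_model(n); print(m)
E
```

```text
pics
{'time': 0.0, 'joint_pos': array([-1.37598963e+00,  3.42715721e-01,  1.52503967e+00, -2.74407622e-06,
        1.27535746e+00, -1.46027197e-01]), 'qvel': array([-0.00138224, -0.00090443, -0.00030609, -0.00035481,  0.00195583,
       -0.00125384]), 'tau': array([-5.49730557e-04, -4.31249356e+01, -2.44225127e+01,  7.17373495e-02,
        5.60529158e-02, -1.02998079e-04]), 'ee_pos': array([ 0.17542586, -0.49442101,  0.24304066]), 'orientation': array([ 9.85513788e-01,  1.69593618e-01, -1.98487620e-05, -7.59844004e-04]), 'force': array([0.25283794, 0.2914778 , 0.06005577]), 'wrist_torque': array([ 0.03423443, -0.01360791, -0.00853588]), 'gripper_width': 0.09158592278739995}
0.017
{'camera_matrix': array([[486.47289976,   0.        , 275.76648307],
       [  0.        , 486.47289976, 210.63147483],
       [  0.        ,   0.        ,   1.        ]]), 'dist_coeffs': array([0.011441, 0.      , 0.      , 0.      , 0.      ]), 'xyz': array([1.31094281, 0.68973911, 0.78348903]), 'orientation': array([ 0.35068544,  0.8048087 , -0.4377117 , -0.19419356])}
{'camera_matrix': array([[421.84063086,   0.        , 276.15186782],
       [  0.        , 421.84063086, 215.7882184 ],
       [  0.        ,   0.        ,   1.        ]]), 'dist_coeffs': array([-0.02534047,  0.        ,  0.        ,  0.        ,  0.        ]), 'xyz': array([ 0.32528163, -0.00515512,  1.37659298]), 'orientation': array([-0.69582662,  0.71233153, -0.0650733 ,  0.06461093])}
```

View pics/top.png

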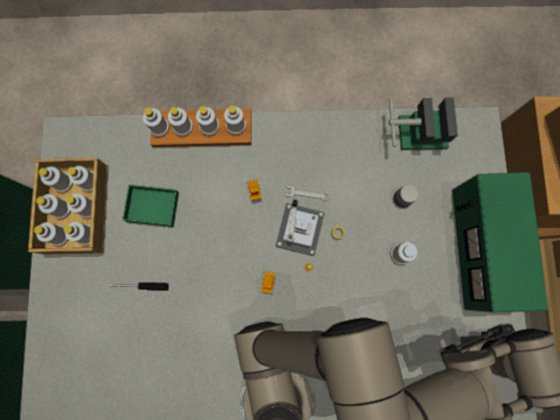

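View pics/scene.png

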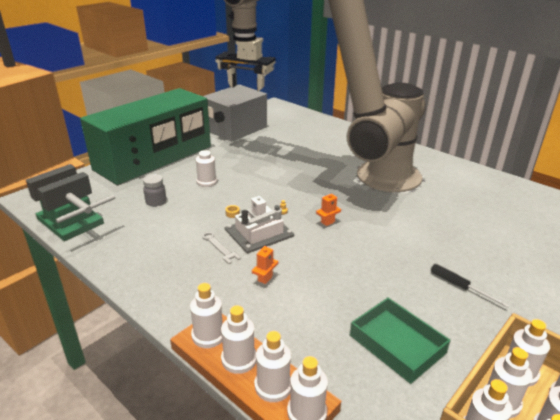

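The top view shows the fixture near (300,229), with the lever on its left side and the knob near (294,204). The orange blocks at (254,190) and (268,283) are decoys. I'll enlarge this area.

Run:
```python
from h import *
a=np.load('top.npz')['p'][185:275,250:350]; b=np.load('scene.npz')['p'][185:255,215:305]
a=cv2.resize(a,(800,720)[::1],interpolation=cv2.INTER_CUBIC)[:600]
b=cv2.resize(b,(720,560),interpolation=cv2.INTER_CUBIC)
cv2.imwrite('pics/tc.png',a[...,::-1]);cv2.imwrite('pics/sc.png',b[...,::-1])
for uv in [(300,229),(294,204)]: print(world('top',*uv), world('top',*uv,z=.11))
```

```text
[ 0.52246931 -0.08191831  0.08083607] [ 0.51803115 -0.08019058  0.11      ]
[ 0.59685092 -0.0645635   0.10617597] [ 0.59603348 -0.06438468  0.11      ]
```

View pics/tc.png

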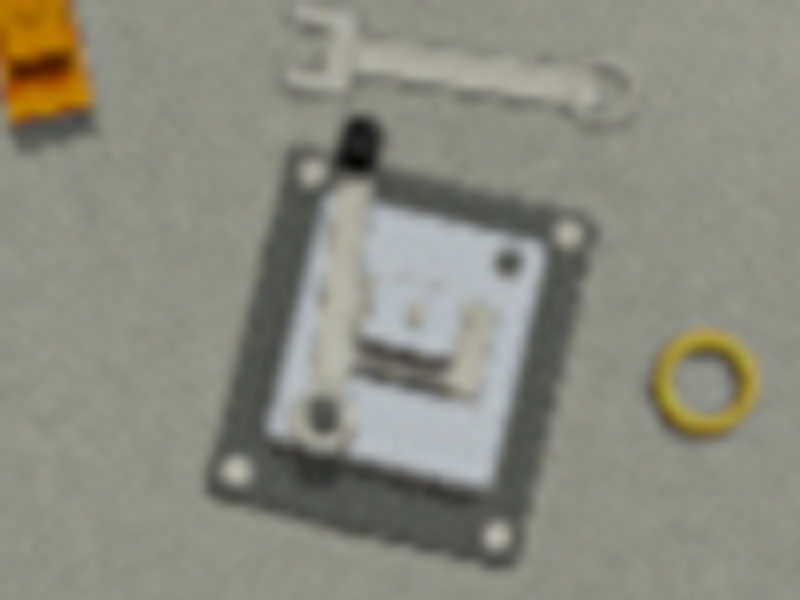

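View pics/sc.png

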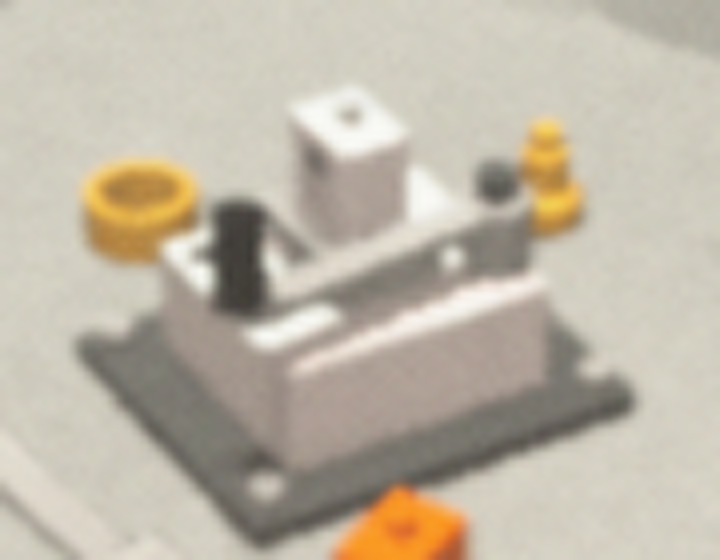

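The crops show the fixture yawed slightly. In top-crop pixels, the bolts are at (313,172), (568,233), (497,535) and (236,470), the lever hinge is at (322,418), the knob top at (362,132) and the block pin at (416,316).

Run:
```python
from h import *
w=lambda c,r,z:world('top',250+(c+.5)/8-.5,185+(r+.5)/8-.5,z)
B=np.array([w(*b,.013) for b in[(313,172),(568,233),(497,535),(236,470)]])[:,:2]
c=B.mean(0);print(B,c)
x=(B[0]+B[1]-B[2]-B[3]);y=(B[0]+B[3]-B[1]-B[2])
print(np.degrees(np.arctan2(x[1],x[0])),np.degrees(np.arctan2(-y[0],y[1])))
h=w(322,418,.08)[:2];k=w(362,132,.113)[:2];p=w(416,316,.114)[:2]
print('hinge',h,'knob',k,np.linalg.norm(k-h),np.degrees(np.arctan2(*(k-h)[::-1])),'pin',p)
a=np.arctan2(x[1],x[0]);print('pred hinge',c+R.from_euler('z',a).apply([-.042,.025,0])[:2])
for n,u,v in [('jar',404,196),('housing',404,252),('fit',309,267),('bush',338,233)]: print(n,world('top',u,v))
m=viewer.camera_model('wrist');print(m['xyz'],R.from_quat(m['orientation']).as_matrix());s=monitor.get_state();print(s['ee_pos'],R.from_quat(s['orientation']).as_matrix())
```

```text
[[ 0.61022216 -0.05116761]
 [ 0.58212841 -0.15531549]
 [ 0.45846721 -0.12131346]
 [ 0.48739785 -0.01636072]] [ 0.53455391 -0.08603932]
-15.597613994397244 -15.254338175665021
hinge [ 0.49888012 -0.04959757] knob [ 0.6045397  -0.06702175] 0.10708664771916106 -9.364290095123167 pin [ 0.53244797 -0.08520025]
pred hinge [ 0.5008226  -0.05066703]
jar [ 0.61990424 -0.41384264  0.08110661]
housing [ 0.44120952 -0.39339476  0.10263796]
fit [ 0.40698784 -0.10876405  0.03866497]
bush [ 5.18494963e-01 -2.11490262e-01 -1.06120066e-04]
[ 0.23754112 -0.47313129  0.38425379] [[ 3.33842027e-01 -9.12352916e-01 -2.36984509e-01]
 [-9.42628970e-01 -3.23214371e-01 -8.35649220e-02]
 [-3.56098647e-04  2.51285946e-01 -9.67912830e-01]]
[ 0.17544848 -0.49447831  0.24311723] [[ 9.42468329e-01  3.34295338e-01 -2.76754711e-04]
 [ 3.34295400e-01 -9.42467395e-01  1.34000794e-03]
 [ 1.87126114e-04 -1.35543287e-03 -9.99999064e-01]]
```

Everything agrees: yaw is −15.4°, the hinge is at (0.500,−0.050), the lever at about 0.10 rad and the block at (0.533,−0.0855). I'll move above the knob first.

Request:
{"method": "move_arm", "body": {
  "steps": [
    [1, -0.48, 0, 0],
    [1, -0.48, 0, 0],
    [1, -0.48, 0, 0],
    [1, -0.48, 0, 0],
    [1, -0.48, 0, 0],
    [1, -0.48, 0, 0],
    [1, -0.48, 0, 0],
    [1, -0.48, 0, 0],
    [1, -0.48, 0, 0],
    [1, -0.48, 0, 0],
    [1, -0.48, 0, 0],
    [1, -0.48, 0, 0]
  ],
  "claw": -0.3
}}

```text
time: 1.3
ee_pos: [0.3671, -0.2981, 0.239]
orientation: [0.986, 0.167, -0.002, -0.005]
force: [0.8, 0.1, 0.4]
gripper_width: 0.0321
```

```bash
cat > go.py <<'E'
import sys
from h import *
s=monitor.get_state(); M=R.from_quat(s['orientation']).as_matrix(); yaw=np.degrees(np.arctan2(M[1,0],M[0,0]))
print('t',round(s['time'],2),'ee',s['ee_pos'].round(4),'yaw',yaw.round(2),'zaxis',M[:,2].round(4),'F',s['force'].round(1),'T',s['wrist_torque'].round(2),'w',round(s['gripper_width'],4),'j6',s['joint_pos'][5].round(2))
F=R.from_euler('z',-15.4,degrees=True); f=F.inv().apply(s['ee_pos']-np.array([.5333,-.0855,0])); print('fixture mm',(f*1e3).round(1))
if len(sys.argv)>4:
    t=np.array([float(a) for a in sys.argv[1:4]]); psi=float(sys.argv[4])
    print('units',(M.T@(t-s['ee_pos'])/.02).round(2),'twist',round(-(psi-yaw)/90,3))
E
python3 go.py .602 -.067 .2 -9.6
```

```text
t 1.3 ee [ 0.3671 -0.2981  0.239 ] yaw 19.21 zaxis [-0.0053  0.0102 -0.9999] F [0.8 0.1 0.4] T [-0.01  0.01 -0.03] w 0.0321 j6 0.39
fixture mm [-103.8 -249.1  239. ]
units [14.9  -7.02  2.  ] twist 0.32
```

Request:
{"method": "move_arm", "body": {
  "steps": [
    [1, -0.45, 0.1, 0],
    [1, -0.45, 0.1, 0],
    [1, -0.45, 0.1, 0],
    [1, -0.45, 0.1, 0],
    [1, -0.45, 0.1, 0],
    [1, -0.45, 0.1, 0],
    [1, -0.45, 0.1, 0],
    [1, -0.45, 0.1, 0],
    [1, -0.45, 0.1, 0],
    [1, -0.45, 0.1, 0],
    [1, -0.45, 0.1, 0],
    [1, -0.45, 0.1, 0]
  ]
}}

```text
time: 2.5
ee_pos: [0.5631, -0.1067, 0.2103]
orientation: [0.986, 0.167, -0.006, -0.008]
force: [-0.5, 0.7, -0.8]
gripper_width: 0.0323
```

Request:
{"method": "move_arm", "body": {
  "steps": [
    [1, -0.45, 0, 0.08],
    [1, -0.3, 0, 0.08],
    [1, -0.3, 0, 0.08],
    [0.3, 0, 0, 0.08],
    [0, 0, 0, 0],
    [0, 0, 0, 0]
  ]
}}

```text
time: 3.1
ee_pos: [0.6248, -0.0694, 0.2056]
orientation: [0.996, -0.089, -0.011, -0.008]
force: [-0.7, 0.5, 0.0]
gripper_width: 0.0319
```

```bash
python3 go.py .602 -.067 .2 -9.6
```

```text
t 3.1 ee [ 0.6248 -0.0694  0.2056] yaw -10.22 zaxis [-0.0211  0.0172 -0.9996] F [-0.7  0.5  0. ] T [0.02 0.03 0.01] w 0.0319 j6 1.51
fixture mm [ 84.   39.8 205.6]
units [-1.14  0.09  0.31] twist -0.007
```

```bash
python3 - <<'E'
from h import *
p,d=grab('wrist'); cv2.imwrite('pics/w1.png',p[...,::-1])
E
python3 go.py
```

```text
t 3.15 ee [ 0.6247 -0.0695  0.2056] yaw -10.25 zaxis [-0.0212  0.0172 -0.9996] F [0.2 0.  0.2] T [ 0.09 -0.02 -0.03] w 0.0323 j6 1.51
fixture mm [ 83.8  39.7 205.6]
```

View pics/w1.png

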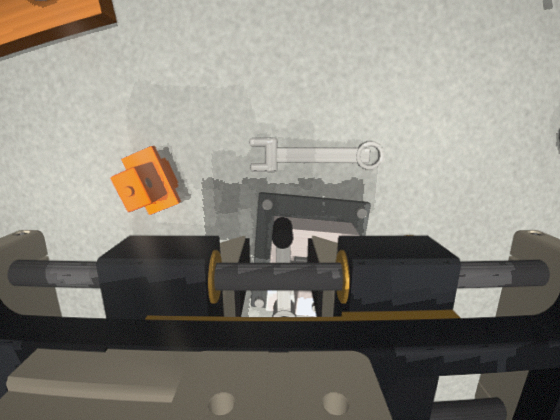

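The wrist view shows the knob top at about (283,228), between the fingers, with the spanner beyond it at row 155.

```bash
python3 - <<'E'
from h import *
for uv in[(283,226),(283,230),(283,240)]: print(world('wrist',*uv),world('wrist',*uv,z=.113))
E
python3 go.py .602 -.067 .107 -9.6
```

```text
[ 0.61029566 -0.07090411  0.10542282] [ 0.61289992 -0.07134155  0.113     ]
[ 0.60931117 -0.07070973  0.11244532] [ 0.60950992 -0.07074318  0.113     ]
[ 0.60077988 -0.06920365  0.11266262] [ 0.60091327 -0.06922621  0.113     ]
t 3.15 ee [ 0.6247 -0.0695  0.2056] yaw -10.25 zaxis [-0.0212  0.0172 -0.9996] F [0.2 0.  0.2] T [ 0.09 -0.02 -0.03] w 0.0323 j6 1.51
fixture mm [ 83.8  39.7 205.6]
units [-1.02  0.14  4.96] twist -0.007
```

Request:
{"method": "move_arm", "body": {
  "steps": [
    [-0.5, 0.1, 0.6, 0],
    [-0.5, 0.0, 0.6, 0],
    [0, 0, 1, 0],
    [0, 0, 1, 0],
    [0, 0, 1, 0],
    [0, 0, 0.6, 0],
    [0, 0, 0, 0]
  ]
}}

```text
time: 3.85
ee_pos: [0.5989, -0.0684, 0.109]
orientation: [0.996, -0.083, -0.01, -0.007]
force: [-0.2, 0.2, 0.2]
gripper_width: 0.0323
```

```bash
python3 go.py .602 -.068 .107 -9.6
```

```text
t 3.85 ee [ 0.5989 -0.0684  0.109 ] yaw -9.51 zaxis [-0.0195  0.0165 -0.9997] F [-0.2  0.2  0.2] T [ 0.06  0.05 -0.01] w 0.0323 j6 1.48
fixture mm [ 58.7  33.9 109. ]
units [ 0.15 -0.04  0.1 ] twist 0.001
```

Request:
{"method": "move_arm", "body": {
  "steps": [
    [0.05, -0.5, 0.1, -0.06],
    [-0.03, -0.55, 0, -0.067],
    [-0.03, -0.55, 0, -0.067],
    [-0.03, -0.55, 0, -0.067],
    [-0.03, -0.55, 0, -0.067],
    [-0.03, -0.55, 0, -0.067],
    [-0.03, -0.55, 0, -0.067],
    [-0.03, -0.55, 0, -0.067]
  ]
}}

```text
time: 4.65
ee_pos: [0.5816, 0.0103, 0.116]
orientation: [0.939, 0.343, -0.002, -0.006]
force: [1.0, -1.0, -0.8]
gripper_width: 0.0324
```

```bash
cat > arc.py <<'E'
from h import *
s=monitor.get_state();d=s['ee_pos'][:2]-[.500,-.050];print('r',np.hypot(*d)*1e3,'world ang',np.degrees(np.arctan2(d[1],d[0])))
E
python3 go.py; python3 arc.py
```

```text
t 4.65 ee [0.5816 0.0103 0.116 ] yaw 40.15 zaxis [-0.0074  0.0109 -0.9999] F [ 1.  -1.  -0.8] T [-0.17 -0.18 -0.01] w 0.0324 j6 0.75
fixture mm [ 21.1 105.1 116. ]
r 101.42018639831963 world ang 36.450154946959195
```

Request:
{"method": "move_arm", "body": {
  "steps": [
    [0.05, -0.52, 0.2, -0.06],
    [0.02, -0.52, 0.15, -0.06],
    [0, -0.52, 0.12, -0.06],
    [-0.02, -0.52, 0.12, -0.06],
    [-0.02, -0.52, 0.1, -0.06],
    [-0.02, -0.52, 0.1, -0.06],
    [-0.02, -0.52, 0.1, -0.06],
    [-0.02, -0.5, 0.1, -0.06]
  ]
}}

```text
time: 5.45
ee_pos: [0.5196, 0.0499, 0.1086]
orientation: [0.733, 0.68, 0.011, 0.005]
force: [1.1, 0.7, 1.0]
gripper_width: 0.032
```

```bash
python3 go.py; python3 arc.py
```

```text
t 5.45 ee [0.5196 0.0499 0.1086] yaw 85.69 zaxis [ 0.0226  0.0076 -0.9997] F [1.1 0.7 1. ] T [ 0.09 -0.33  0.  ] w 0.032 j6 0.01
fixture mm [-49.2 126.9 108.6]
r 101.7901603675131 world ang 78.90723748721656
```

Request:
{"method": "move_arm", "body": {
  "steps": [
    [0, -0.5, 0, 0],
    [0, -0.45, 0, 0],
    [0, -0.2, 0, 0],
    [0, 0, 0, 0]
  ]
}}

```text
time: 5.85
ee_pos: [0.5015, 0.0511, 0.1119]
orientation: [0.735, 0.678, 0.017, 0.011]
force: [-0.7, -0.2, -0.1]
gripper_width: 0.0323
```

```bash
python3 go.py; python3 arc.py
```

```text
t 5.85 ee [0.5015 0.0511 0.1119] yaw 85.43 zaxis [ 0.0408  0.0067 -0.9991] F [-0.7 -0.2 -0.1] T [-0.05 -0.02 -0.02] w 0.0323 j6 0.02
fixture mm [-67.  123.2 111.9]
r 101.07229782565058 world ang 89.171927366074
```

Request:
{"method": "move_arm", "body": {
  "steps": [
    [0, 0.2, -0.7, 0],
    [0, 0, -1, 0],
    [0, 0, -1, 0],
    [0, 0, -1, 0],
    [-1, 0, -0.5, 0.03],
    [-1, 0, 0, 0.03],
    [-1, 0, 0, 0.03],
    [-1, 0, 0, 0.03],
    [0, 0, 0, 0]
  ],
  "claw": 0.2
}}

```text
time: 6.75
ee_pos: [0.4844, -0.0319, 0.2009]
orientation: [0.802, 0.597, 0.016, 0.009]
force: [-0.3, 0.3, -0.7]
gripper_width: 0.055
```

```bash
python3 - <<'E'
from h import *
p,d=grab('wrist'); cv2.imwrite('pics/w2.png',p[...,::-1])
E
python3 go.py .5333 -.0855 .15 74.6
```

```text
t 6.8 ee [ 0.4847 -0.031   0.2009] yaw 73.42 zaxis [ 0.0376  0.0056 -0.9993] F [0.7 0.4 0.9] T [-0.02 -0.03  0.  ] w 0.0553 j6 0.05
fixture mm [-61.4  39.7 200.9]
units [-1.96  3.02  2.62] twist -0.013
```

View pics/w2.png

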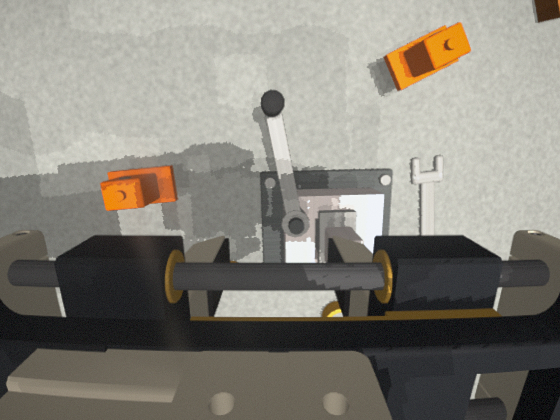

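The wrist view shows the lever swung open, with the knob at (272,103) and the hinge at (296,225). The plate's +y bolts are at (269,183) and (386,180), and the block is partly behind the right finger.

Run:
```python
from h import *
w=lambda u,v,z:world('wrist',u,v,z)[:2]
k=w(272,101,.113);h=w(296,226,.081);a=w(269,183,.013);b=w(386,180,.013)
an=lambda d:np.degrees(np.arctan2(d[1],d[0]))
print(k,h,np.hypot(*(k-h)),an(k-h),'bolts',a,b,np.hypot(*(b-a)),an(b-a),'depth',world('wrist',272,101),world('wrist',296,226), world('wrist',340,220))
```

```text
[0.50740332 0.0530093 ] [ 0.49815094 -0.05340279] 0.10681357917352745 85.03070927454617 bolts [ 0.4835594  -0.01896189] [ 0.60996498 -0.0538743 ] 0.1311382708143424 -15.439811451232716 depth [0.50739154 0.0529841  0.11326256] [ 0.49812124 -0.05105224  0.08830027] [ 0.54028973 -0.06495893  0.06649565]
```

Request:
{"method": "move_arm", "body": {
  "steps": [
    [-0.5, 0.75, 0, 0],
    [-0.5, 0.75, 0, 0],
    [-0.5, 0.75, 0, 0],
    [-0.5, 0.75, 0, 0],
    [0, 0, 0, 0]
  ]
}}

```text
time: 7.3
ee_pos: [0.5315, -0.0838, 0.2028]
orientation: [0.801, 0.599, 0.017, 0.008]
force: [0.3, -0.1, -0.1]
gripper_width: 0.0552
```

```bash
python3 - <<'E'
from h import *
p,d=grab('wrist'); cv2.imwrite('pics/w3.png',cv2.resize(p[170:320,160:400],(800,500))[...,::-1])
E
python3 go.py .5333 -.0855 .15 74.6
```

```text
t 7.35 ee [ 0.5307 -0.0829  0.2026] yaw 73.62 zaxis [ 0.0351  0.0085 -0.9993] F [-1.3  0.2 -0.3] T [ 0.02 -0.11  0.02] w 0.0554 j6 -0.03
fixture mm [ -3.2   1.8 202.6]
units [-0.13  0.08  2.63] twist -0.011
```

View pics/w3.png

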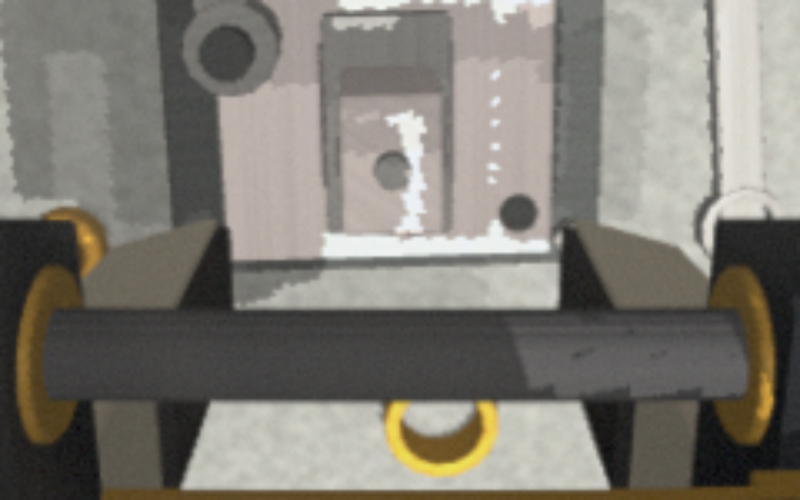

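The crop shows the pin at (392,170) and the grip top with corners at (340,93), (443,93), (447,232) and (340,232). The lever measures 100.4°, which is its stop.

```bash
python3 - <<'E'
from h import *
w=lambda c,r,z:world('wrist',160+(c+.5)*.3-.5,170+(r+.5)*.3-.5,z)
P=[w(392,168,.114)]+[w(c,r,.108) for c,r in[(340,93),(443,93),(447,232),(340,232)]]
print(np.array(P).round(4),np.mean(P[1:],0).round(4)); print(world('wrist',160+365*.3,170+200*.3))
E
python3 go.py .5333 -.0855 .095 74.6
```

```text
[[ 0.5321 -0.086   0.114 ]
 [ 0.5252 -0.0661  0.108 ]
 [ 0.5488 -0.0733  0.108 ]
 [ 0.5402 -0.1075  0.108 ]
 [ 0.5148 -0.0996  0.108 ]] [ 0.5323 -0.0866  0.108 ]
[ 0.52331432 -0.09397825  0.10772026]
t 7.35 ee [ 0.5307 -0.0829  0.2026] yaw 73.62 zaxis [ 0.0351  0.0085 -0.9993] F [-1.3  0.2 -0.3] T [ 0.02 -0.11  0.02] w 0.0554 j6 -0.03
fixture mm [ -3.2   1.8 202.6]
units [-0.18 -0.    5.38] twist -0.011
```

Request:
{"method": "move_arm", "body": {
  "steps": [
    [0.28, 0.96, 0, 0],
    [0.28, 0.96, 0, 0],
    [0.28, 0.96, 0, 0],
    [0.28, 0.96, 0, 0],
    [0.28, 0.96, 0, 0],
    [0, 0, 0, 0],
    [0, 0, 0, 0]
  ]
}}

```text
time: 8.05
ee_pos: [0.6287, -0.0733, 0.2052]
orientation: [0.799, 0.601, 0.015, 0.003]
force: [1.2, -0.2, -0.5]
gripper_width: 0.0551
```

```bash
python3 go.py .5323 -.0863 .15 74.6
```

```text
t 8.05 ee [ 0.6287 -0.0733  0.2052] yaw 73.94 zaxis [ 0.027   0.013  -0.9996] F [ 1.2 -0.2 -0.5] T [-0.03 -0.01  0.03] w 0.0551 j6 0.03
fixture mm [ 88.7  37.1 205.2]
units [-2.01 -4.51  2.62] twist -0.007
```

Request:
{"method": "move_arm", "body": {
  "steps": [
    [-0.1, -0.3, 0, 0],
    [-0.1, -0.3, 0, 0],
    [-0.1, -0.3, 0, 0],
    [-0.1, -0.3, 0, 0],
    [-0.1, -0.3, 0, 0],
    [-0.1, -0.3, 0, 0],
    [-0.1, -0.3, 0, 0],
    [-0.1, -0.3, 0, 0],
    [-0.1, -0.3, 0, 0],
    [-0.1, -0.3, 0, 0],
    [-0.1, -0.3, 0, 0],
    [-0.1, -0.3, 0, 0]
  ]
}}

```text
time: 9.25
ee_pos: [0.5428, -0.0758, 0.2039]
orientation: [0.799, 0.601, 0.014, 0.002]
force: [0.2, -0.1, -0.0]
gripper_width: 0.0551
```

```bash
python3 go.py .5323 -.0863 .15 74.6
```

```text
t 9.25 ee [ 0.5428 -0.0758  0.2039] yaw 73.93 zaxis [ 0.0255  0.0133 -0.9996] F [ 0.2 -0.1 -0. ] T [ 0.   -0.05 -0.01] w 0.0551 j6 -0.02
fixture mm [  6.6  11.9 203.9]
units [-0.71 -0.42  2.67] twist -0.007
```

Request:
{"method": "move_arm", "body": {
  "steps": [
    [0.1, 1, 0, 0],
    [0.1, 1, 0, 0],
    [0.1, 1, 0, 0],
    [0.1, 1, 0, 0],
    [0.1, 1, 0, 0],
    [0.1, 1, 0, 0],
    [0.1, 1, 0, 0],
    [0, 0, 0, 0],
    [0, 0, 0, 0]
  ]
}}

```text
time: 10.15
ee_pos: [0.6817, -0.102, 0.206]
orientation: [0.799, 0.601, 0.013, 0.001]
force: [0.3, 0.5, -0.3]
gripper_width: 0.0553
```

```bash
python3 go.py .5323 -.0863 .15 74.6
```

```text
t 10.15 ee [ 0.6817 -0.102   0.206 ] yaw 73.92 zaxis [ 0.0224  0.014  -0.9997] F [ 0.3  0.5 -0.3] T [-0.05 -0.05  0.02] w 0.0553 j6 0.01
fixture mm [147.5  23.5 206. ]
units [-1.37 -7.44  2.64] twist -0.008
```

Request:
{"method": "move_arm", "body": {
  "steps": [
    [-0.1, -0.5, 0, 0],
    [-0.1, -0.6, 0, 0],
    [-0.1, -0.6, 0, 0],
    [-0.1, -0.6, 0, 0],
    [-0.1, -0.6, 0, 0],
    [-0.1, -0.6, 0, 0],
    [-0.1, -0.6, 0, 0],
    [-0.1, -0.6, 0, 0],
    [-0.1, -0.6, 0, 0],
    [-0.1, -0.6, 0, 0],
    [-0.1, -0.5, 0, 0],
    [0, 0, 0, 0]
  ]
}}

```text
time: 11.35
ee_pos: [0.5334, -0.0835, 0.2047]
orientation: [0.799, 0.602, 0.011, -0.001]
force: [-0.2, -0.2, -0.2]
gripper_width: 0.0549
```

```bash
python3 go.py .5323 -.0863 .15 74.6
```

```text
t 11.35 ee [ 0.5334 -0.0835  0.2047] yaw 73.97 zaxis [ 0.0167  0.0153 -0.9997] F [-0.2 -0.2 -0.2] T [-0.05 -0.04 -0.01] w 0.0549 j6 -0.04
fixture mm [ -0.5   1.9 204.7]
units [-0.2  -0.04  2.73] twist -0.007
```

Request:
{"method": "move_arm", "body": {
  "steps": [
    [-0.1, 0, 0.6, -0.007],
    [-0.1, 0, 0.8, 0],
    [0, 0, 0.8, 0],
    [0, 0, 0.8, 0],
    [0, 0, 0.6, 0],
    [0, 0, 0, 0]
  ]
}}

```text
time: 11.95
ee_pos: [0.5328, -0.0866, 0.1273]
orientation: [0.794, 0.607, 0.012, -0.0]
force: [-1.0, -1.1, -0.1]
gripper_width: 0.0552
```

```bash
python3 go.py .5323 -.0863 .094 74.6
```

```text
t 11.95 ee [ 0.5328 -0.0866  0.1273] yaw 74.78 zaxis [ 0.0178  0.0148 -0.9997] F [-1.  -1.1 -0.1] T [-0.01 -0.05  0.02] w 0.0552 j6 -0.06
fixture mm [ -0.2  -1.2 127.3]
units [-0.02 -0.05  1.67] twist 0.002
```

Descend to the grip height, then close gently at about 20 N for the rocking.

Request:
{"method": "move_arm", "body": {
  "steps": [
    [0, 0, 0.7, 0],
    [0, 0, 0.7, 0],
    [0, 0, 0.3, 0],
    [0, 0, 0, 0]
  ]
}}

```text
time: 12.35
ee_pos: [0.5342, -0.0864, 0.0921]
orientation: [0.794, 0.608, 0.012, -0.0]
force: [0.9, -0.6, -0.2]
gripper_width: 0.0551
```

Request:
{"method": "move_arm", "body": {
  "steps": [
    [0, 0, 0, 0],
    [0, 0, 0, 0],
    [0, 0, 0, 0],
    [0, 0, 0, 0],
    [0, 0, 0, 0],
    [0, 0, 0, 0]
  ],
  "claw": -1,
  "grip_force": 25
}}

```text
time: 12.95
ee_pos: [0.5333, -0.0863, 0.094]
orientation: [0.794, 0.608, 0.011, -0.001]
force: [-0.0, -0.0, -1.3]
gripper_width: 0.0257
```

```bash
python3 go.py .5323 -.0863 .094 74.6
```

```text
t 12.95 ee [ 0.5333 -0.0863  0.094 ] yaw 74.88 zaxis [ 0.0174  0.0147 -0.9997] F [-0.  -0.  -1.3] T [ 0.   -0.   -0.01] w 0.0257 j6 -0.06
fixture mm [ 0.2 -0.7 94. ]
units [-0.01 -0.05 -0.  ] twist 0.003
```

Request:
{"method": "move_arm", "body": {
  "steps": [
    [0, 0, 0, 0],
    [0, 0, -0.1, 0],
    [0, 0, -0.1, 0],
    [0, 0, -0.05, 0],
    [0, 0, 0, 0]
  ],
  "grip_force": 50
}}

```text
time: 13.45
ee_pos: [0.5329, -0.0861, 0.0943]
orientation: [0.794, 0.607, 0.011, -0.002]
force: [0.7, 0.0, -3.1]
gripper_width: 0.0257
```

```bash
python3 go.py
```

```text
t 13.45 ee [ 0.5329 -0.0861  0.0943] yaw 74.82 zaxis [ 0.0142  0.0163 -0.9998] F [ 0.7  0.  -3.1] T [-0.   -0.06 -0.11] w 0.0257 j6 -0.06
fixture mm [-0.2 -0.7 94.3]
```

Request:
{"method": "move_arm", "body": {
  "steps": [
    [0, 0, -0.3, 0],
    [0, 0, 0, 0]
  ]
}}

```text
time: 13.65
ee_pos: [0.5329, -0.0863, 0.0996]
orientation: [0.794, 0.607, 0.01, -0.003]
force: [0.8, 0.0, 0.3]
gripper_width: 0.0258
```

```bash
python3 go.py
```

```text
t 13.65 ee [ 0.5329 -0.0863  0.0996] yaw 74.81 zaxis [ 0.0134  0.0166 -0.9998] F [0.8 0.  0.3] T [ 0.01 -0.21 -0.1 ] w 0.0258 j6 -0.06
fixture mm [-0.2 -0.8 99.6]
```

Request:
{"method": "move_arm", "body": {
  "steps": [
    [0, 0, 0, 0],
    [0.25, 0, 0, 0],
    [0, 0, 0, 0]
  ],
  "grip_force": 20
}}

```text
time: 13.95
ee_pos: [0.5335, -0.0825, 0.1002]
orientation: [0.794, 0.607, 0.009, -0.002]
force: [3.6, 3.5, -14.0]
gripper_width: 0.0258
```

```bash
python3 - <<'E'
from h import *
p,d=grab('wrist'); cv2.imwrite('pics/w4.png',cv2.resize(p[170:320,160:400],(800,500))[...,::-1])
E
python3 go.py
```

```text
t 14.0 ee [ 0.5335 -0.0823  0.1002] yaw 74.81 zaxis [ 0.0122  0.0149 -0.9998] F [  1.8  -0.9 -11.1] T [-0.18 -0.32 -0.07] w 0.0258 j6 -0.05
fixture mm [ -0.6   3.1 100.2]
```

View pics/w4.png

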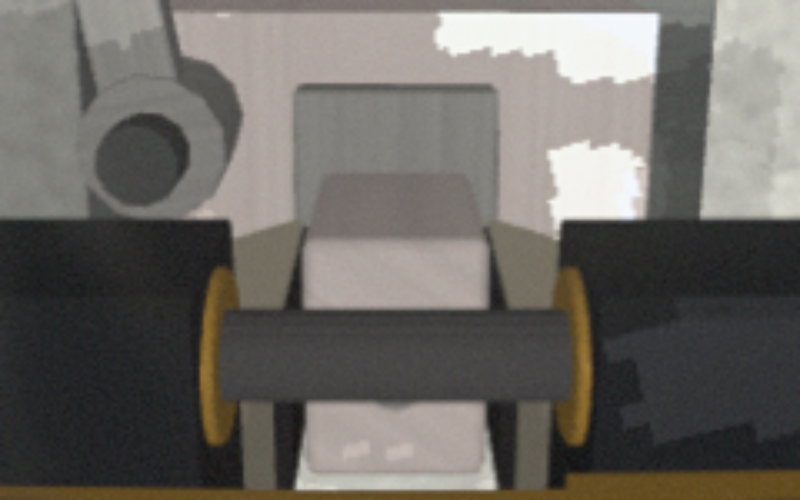

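The view shows the block in the fingers, with the top face at crop rows 238–470 and the +y shoulder at rows 88–170. I'll fit planes to the depth to get the tilt.

```bash
cat > tilt.py <<'E'
from h import *
F=R.from_euler('z',-15.4,degrees=True); O=np.array([.5325,-.0865,0])
def cloud(u0,u1,v0,v1,n='wrist'):
    f=np.load(f'{n}.npz'); vv,uu=np.mgrid[v0:v1,u0:u1]; uv=np.stack([uu,vv],-1).reshape(-1,1,2).astype(float)
    r=cv2.undistortPoints(uv,f['K'],f['D'])[:,0]; s=f['d'][v0:v1,u0:u1].reshape(-1); k=s>0
    ray=np.c_[r,np.ones(len(r))]; return F.inv().apply(f['t']+R.from_quat(f['q']).apply(ray*s[:,None])[k]-O)*1e3
def fit(P,lo,hi,name):
    P=P[(P[:,2]>lo)&(P[:,2]<hi)]
    if len(P)<20: print(name,'few',len(P));return
    for _ in range(3):
        A=np.c_[P[:,:2],np.ones(len(P))]; c=np.linalg.lstsq(A,P[:,2],rcond=None)[0]; e=P[:,2]-A@c; k=abs(e)<2.5*e.std()+1e-6; P=P[k]
    print(name,'n',len(P),'rms',e.std().round(2),'tilt to +y deg',(-np.degrees(np.arctan(c[1]))).round(2),'to +x',(-np.degrees(np.arctan(c[0]))).round(2),'z0',c[2].round(1),'mean',P.mean(0).round(1),'y',P[:,1].min().round(1),P[:,1].max().round(1))
def report():
    C=cloud(252,302,190,312)
    I=abs(C[:,0])<11
    fit(C[I&(abs(C[:,1])<24)],95,165,'top'); fit(C[I&(C[:,1]>22)&(C[:,1]<42)],55,90,'shoulder')
    S=cloud(215,385,170,240); fit(S[(abs(S[:,0])>22)],46,54,'socket')
if __name__=='__main__':
    import sys
    if len(sys.argv)>1: grab('wrist')
    report()
E
python3 tilt.py
```

```text
top n 1969 rms 1.63 tilt to +y deg 5.42 to +x 0.08 z0 113.9 mean [ -0.8   5.2 113.6] y -14.4 21.3
shoulder n 701 rms 0.66 tilt to +y deg 4.89 to +x -0.48 z0 73.0 mean [-0.  27.6 70.7] y 22.0 33.1
socket n 3940 rms 0.6 tilt to +y deg 0.1 to +x -0.04 z0 50.2 mean [12.9 23.7 50.2] y -0.1 44.3
```

The block is rocking, at about 5° towards +y. A little more.

Request:
{"method": "move_arm", "body": {
  "steps": [
    [0.13, 0, 0, 0],
    [0, 0, 0, 0]
  ]
}}

```text
time: 14.2
ee_pos: [0.5339, -0.081, 0.1003]
orientation: [0.794, 0.608, 0.008, -0.001]
force: [1.5, 0.4, -12.1]
gripper_width: 0.026
```

```bash
python3 tilt.py 1; python3 go.py
```

```text
top n 1967 rms 1.47 tilt to +y deg 5.99 to +x -0.3 z0 114.1 mean [ -0.7   6.6 113.6] y -12.6 22.8
shoulder n 736 rms 0.69 tilt to +y deg 4.65 to +x -0.22 z0 72.6 mean [ 0.1 28.  70.3] y 22.0 33.9
socket n 3780 rms 0.6 tilt to +y deg 0.11 to +x -0.05 z0 50.2 mean [13.4 24.5 50.2] y 1.0 44.4
t 14.25 ee [ 0.5339 -0.0809  0.1003] yaw 74.83 zaxis [ 0.0116  0.0128 -0.9999] F [  1.6  -2.3 -11.2] T [-0.43 -0.21 -0.06] w 0.0261 j6 -0.05
fixture mm [ -0.7   4.6 100.3]
```

```bash
cat >> tilt.py <<'E'
    C=cloud(252,302,190,312); I=abs(C[:,0])<11
    for nm,P in(('top',C[I&(C[:,2]>104)&(C[:,2]<124)&(abs(C[:,1])<26)]),('sh',C[I&(C[:,2]>62)&(C[:,2]<80)&(C[:,1]>22)])):
        rng=np.random.default_rng(0); best=None
        for _ in range(500):
            q=P[rng.choice(len(P),3,False)]; n=np.cross(q[1]-q[0],q[2]-q[0]); n/=np.linalg.norm(n)+1e-9
            k=abs((P-q[0])@n)<.7
            if abs(n[2])>.9 and (best is None or k.sum()>best.sum()): best=k
        Q=P[best]; c=np.linalg.lstsq(np.c_[Q[:,:2],np.ones(len(Q))],Q[:,2],rcond=None)[0]
        print(nm,len(Q),len(P),'tilt+y',(-np.degrees(np.arctan(c[1]))).round(2),'+x',(-np.degrees(np.arctan(c[0]))).round(2),'y',Q[:,1].min().round(1),Q[:,1].max().round(1),'z',Q[:,2].mean().round(1))
E
python3 tilt.py|tail -2
```

```text
top 1359 2084 tilt+y 4.12 +x -0.23 y -12.2 22.6 z 113.9
sh 517 795 tilt+y 3.05 +x 0.04 y 22.2 33.8 z 70.3
```

```bash
cat > prof.py <<'E'
from tilt import *
C=cloud(252,302,190,312); C=C[abs(C[:,0])<10]
for y in np.arange(-20,36,2):
    q=C[(C[:,1]>=y)&(C[:,1]<y+2)]
    t=q[(q[:,2]>104)&(q[:,2]<150),2];s=q[(q[:,2]>60)&(q[:,2]<80),2]
    print(y+1,len(t),np.median(t).round(1) if len(t) else '',len(s),np.median(s).round(1) if len(s) else '',end=' | ')
E
python3 prof.py
```

```text
-19 0  0  | -17 0  0  | -15 0  0  | -13 26 114.5 0  | -11 154 115.0 0  | -9 158 114.9 0  | -7 161 114.7 0  | -5 158 114.6 0  | -3 167 114.5 0  | -1 37 114.7 0  | 1 17 120.0 0  | 3 3 121.1 0  | 5 0  0  | 7 0  0  | 9 0  0  | 11 0  0  | 13 133 113.2 0  | 15 179 113.2 0  | 17 171 113.2 0  | 19 187 113.0 69 71.2 | 21 227 112.3 181 71.3 | 23 202 109.4 108 70.7 | 25 0  115 70.4 | 27 0  118 70.5 | 29 0  111 70.4 | 31 0  122 70.2 | 33 0  182 69.1 | 35 0  0  |
```

A cleaner profile gives about 4.1°: the top slopes 1.9 mm over 29 mm, and its centre has shifted 4.7 mm. I'll push about 2.5 mm more.

Request:
{"method": "move_arm", "body": {
  "steps": [
    [0.2, 0, 0, 0],
    [0, 0, 0, 0]
  ]
}}

```text
time: 14.45
ee_pos: [0.5347, -0.0782, 0.1005]
orientation: [0.794, 0.608, 0.008, -0.001]
force: [2.2, 0.9, -11.6]
gripper_width: 0.0258
```

```bash
python3 tilt.py 1|tail -2; python3 go.py; python3 prof.py
```

```text
top 1392 2068 tilt+y 6.09 +x -0.29 y -9.1 25.7 z 113.8
sh 585 891 tilt+y 6.95 +x -1.63 y 22.0 35.2 z 69.6
t 14.5 ee [ 0.5347 -0.0781  0.1005] yaw 74.84 zaxis [ 0.0112  0.011  -0.9999] F [  2.6  -2.6 -11.6] T [-0.41 -0.19 -0.04] w 0.026 j6 -0.04
fixture mm [ -0.6   7.5 100.5]
-19 0  0  | -17 0  0  | -15 0  0  | -13 0  0  | -11 0  0  | -9 77 115.3 0  | -7 166 115.4 0  | -5 170 115.2 0  | -3 164 115.1 0  | -1 171 114.8 0  | 1 117 114.8 0  | 3 1 120.2 0  | 5 11 120.1 0  | 7 0  0  | 9 0  0  | 11 0  0  | 13 0  0  | 15 64 113.1 0  | 17 181 113.1 0  | 19 179 112.8 0  | 21 178 112.6 132 72.4 | 23 189 112.4 137 70.5 | 25 296 110.3 110 69.9 | 27 0  113 69.7 | 29 0  116 69.7 | 31 0  116 69.4 | 33 0  123 69.2 | 35 0  104 68.1 |
```

It's now about 5.9° towards +y. Now back and over towards −y.

Request:
{"method": "move_arm", "body": {
  "steps": [
    [-0.25, 0, 0, 0],
    [-0.25, 0, 0, 0],
    [-0.2, 0, 0, 0],
    [0, 0, 0, 0]
  ]
}}

```text
time: 14.9
ee_pos: [0.5323, -0.0866, 0.1017]
orientation: [0.794, 0.607, 0.012, -0.003]
force: [0.7, -3.4, -13.3]
gripper_width: 0.0256
```

```bash
python3 tilt.py 1|tail -2; python3 go.py; python3 prof.py
```

```text
top 1296 2110 tilt+y -0.24 +x 0.79 y -18.9 16.7 z 114.7
sh 403 643 tilt+y 2.21 +x -0.61 y 22.0 30.7 z 73.0
t 14.95 ee [ 0.5323 -0.0868  0.1017] yaw 74.8 zaxis [ 0.0149  0.0195 -0.9997] F [  1.7   0.7 -11.2] T [ 0.01 -0.26 -0.08] w 0.0255 j6 -0.07
fixture mm [ -0.6  -1.5 101.7]
-19 59 114.1 0  | -17 133 114.6 0  | -15 159 114.7 0  | -13 151 114.7 0  | -11 161 114.8 0  | -9 130 114.8 0  | -7 13 115.7 0  | -5 23 120.8 0  | -3 0  0  | -1 0  0  | 1 0  0  | 3 0  0  | 5 0  0  | 7 130 114.9 0  | 9 167 114.9 0  | 11 177 114.9 0  | 13 172 114.9 0  | 15 216 114.5 0  | 17 313 109.4 183 73.5 | 19 0  108 72.9 | 21 0  124 73.1 | 23 0  109 73.1 | 25 0  127 72.9 | 27 0  116 73.2 | 29 0  116 73.0 | 31 0  126 70.9 | 33 0  0  | 35 0  0  |
```

Request:
{"method": "move_arm", "body": {
  "steps": [
    [-0.22, 0, 0, 0],
    [-0.22, 0, 0, 0],
    [-0.1, 0, 0, 0],
    [0, 0, 0, 0]
  ]
}}

```text
time: 15.35
ee_pos: [0.5306, -0.0928, 0.1021]
orientation: [0.795, 0.607, 0.016, -0.006]
force: [1.2, -1.8, -10.6]
gripper_width: 0.0257
```

```bash
python3 tilt.py 1|tail -2; python3 go.py; python3 prof.py
```

```text
top 1220 2085 tilt+y -4.89 +x -1.25 y -25.1 10.0 z 115.0
sh 270 365 tilt+y 0.49 +x -0.01 y 22.0 27.3 z 75.6
t 15.4 ee [ 0.5306 -0.0929  0.1021] yaw 74.74 zaxis [ 0.0177  0.0276 -0.9995] F [  2.1   3.2 -11.3] T [ 0.28 -0.43 -0.1 ] w 0.0255 j6 -0.09
fixture mm [ -0.7  -7.9 102.1]
-19 150 113.8 0  | -17 129 114.0 0  | -15 69 114.5 0  | -13 19 120.0 0  | -11 15 120.7 0  | -9 0  0  | -7 0  0  | -5 0  0  | -3 0  0  | -1 2 114.6 0  | 1 154 115.7 0  | 3 165 115.9 0  | 5 166 116.1 0  | 7 179 116.3 0  | 9 307 115.1 0  | 11 266 108.0 0  | 13 0  153 75.4 | 15 0  109 74.8 | 17 0  119 75.2 | 19 0  107 75.3 | 21 0  126 75.3 | 23 0  116 75.6 | 25 0  114 75.4 | 27 0  96 75.7 | 29 0  0  | 31 0  0  | 33 0  0  | 35 0  0  |
```

Request:
{"method": "move_arm", "body": {
  "steps": [
    [-0.15, 0, 0, 0],
    [0, 0, 0, 0]
  ]
}}

```text
time: 15.6
ee_pos: [0.5301, -0.0945, 0.1022]
orientation: [0.795, 0.607, 0.016, -0.006]
force: [2.0, -1.3, -10.1]
gripper_width: 0.0256
```

```bash
python3 tilt.py 1|tail -2; python3 go.py; python3 prof.py
```

```text
top 1183 2029 tilt+y -6.37 +x -0.36 y -26.0 8.5 z 115.0
sh 205 257 tilt+y -8.97 +x -0.39 y 22.0 25.7 z 76.3
t 15.65 ee [ 0.5301 -0.0946  0.1021] yaw 74.73 zaxis [ 0.0184  0.0296 -0.9994] F [ 3.2  2.2 -8.9] T [ 0.23 -0.34 -0.08] w 0.0259 j6 -0.1
fixture mm [ -0.7  -9.7 102.1]
-19 130 113.8 0  | -17 63 114.3 0  | -15 14 120.1 0  | -13 20 120.7 0  | -11 0  0  | -9 0  0  | -7 0  0  | -5 0  0  | -3 0  0  | -1 138 115.8 0  | 1 160 116.1 0  | 3 168 116.3 0  | 5 175 116.5 0  | 7 267 115.9 0  | 9 359 109.0 0  | 11 0  68 77.1 | 13 0  126 75.3 | 15 0  114 75.3 | 17 0  123 75.6 | 19 0  112 75.9 | 21 0  119 75.8 | 23 0  123 76.2 | 25 0  108 76.5 | 27 0  0  | 29 0  0  | 31 0  0  | 33 0  0  | 35 0  0  |
```

It's now about 6.1° towards −y, with the foot still about 21 mm deep. Return it to upright.

Request:
{"method": "move_arm", "body": {
  "steps": [
    [0.25, 0, 0, 0],
    [0.25, 0, 0, 0],
    [0.12, 0, 0, 0],
    [0, 0, 0, 0]
  ]
}}

```text
time: 16.05
ee_pos: [0.5321, -0.0873, 0.1033]
orientation: [0.794, 0.607, 0.013, -0.003]
force: [2.1, 2.0, -11.2]
gripper_width: 0.0258
```

```bash
python3 tilt.py 1|tail -2; python3 go.py; python3 prof.py
```

```text
top 1324 2112 tilt+y -1.28 +x 0.06 y -19.6 15.9 z 115.6
sh 398 644 tilt+y 2.72 +x -1.92 y 22.1 30.6 z 74.0
t 16.1 ee [ 0.5322 -0.0871  0.1033] yaw 74.79 zaxis [ 0.016   0.0212 -0.9996] F [  1.2  -2.5 -10.9] T [-0.36 -0.1  -0.03] w 0.026 j6 -0.07
fixture mm [ -0.6  -1.8 103.3]
-19 97 115.0 0  | -17 144 115.4 0  | -15 156 115.4 0  | -13 147 115.5 0  | -11 156 115.5 0  | -9 68 115.8 0  | -7 10 121.3 0  | -5 4 121.9 0  | -3 0  0  | -1 0  0  | 1 0  0  | 3 0  0  | 5 39 115.6 0  | 7 166 115.8 0  | 9 171 115.7 0  | 11 171 115.9 0  | 13 179 116.0 0  | 15 427 113.6 5 77.3 | 17 71 107.8 185 74.4 | 19 0  115 74.2 | 21 0  108 74.1 | 23 0  114 74.0 | 25 0  123 74.2 | 27 0  118 74.1 | 29 0  127 74.0 | 31 0  109 70.5 | 33 0  0  | 35 0  0  |
```

Request:
{"method": "move_arm", "body": {
  "steps": [
    [0.12, 0, 0, 0],
    [0, 0, 0, 0],
    [0, 0, 0, 0]
  ]
}}

```text
time: 16.4
ee_pos: [0.5325, -0.086, 0.1035]
orientation: [0.794, 0.607, 0.012, -0.003]
force: [1.7, -1.3, -10.5]
gripper_width: 0.0254
```

```bash
python3 tilt.py 1|tail -2; python3 go.py; python3 prof.py
```

```text
top 1308 2111 tilt+y -0.07 +x -0.47 y -18.0 17.6 z 115.7
sh 430 679 tilt+y 3.52 +x -0.94 y 22.1 31.2 z 73.6
t 16.45 ee [ 0.5325 -0.0859  0.1035] yaw 74.8 zaxis [ 0.0152  0.0191 -0.9997] F [  1.   -0.9 -10.6] T [-0.24 -0.13 -0.04] w 0.0261 j6 -0.07
fixture mm [ -0.6  -0.6 103.5]
-19 9 114.7 0  | -17 123 115.5 0  | -15 152 115.8 0  | -13 159 115.8 0  | -11 164 115.7 0  | -9 140 115.8 0  | -7 31 116.3 0  | -5 12 121.9 0  | -3 0  0  | -1 0  0  | 1 0  0  | 3 0  0  | 5 0  0  | 7 98 115.7 0  | 9 172 115.7 0  | 11 170 115.7 0  | 13 179 115.8 0  | 15 179 115.7 0  | 17 419 111.9 141 74.4 | 19 0  117 73.8 | 21 0  106 73.8 | 23 0  111 73.7 | 25 0  123 73.9 | 27 0  105 73.7 | 29 0  119 73.7 | 31 0  154 72.6 | 33 0  0  | 35 0  0  |
```

Request:
{"method": "move_arm", "body": {
  "steps": [
    [0, 0, 0, 0],
    [0, 0, 0, 0],
    [0, 0, -0.25, 0],
    [0, 0, -0.25, 0],
    [0, 0, 0, 0]
  ],
  "grip_force": 55
}}

```text
time: 16.95
ee_pos: [0.5326, -0.0859, 0.1114]
orientation: [0.794, 0.607, 0.012, -0.004]
force: [1.0, -1.7, -4.8]
gripper_width: 0.0256
```

```bash
python3 tilt.py 1|tail -2; python3 go.py; python3 prof.py
```

```text
top 1124 1800 tilt+y 0.03 +x 0.21 y -18.1 17.8 z 123.5
sh 25 79 tilt+y 17.58 +x 2.14 y 23.6 31.3 z 77.8
t 17.0 ee [ 0.5324 -0.0858  0.1114] yaw 74.79 zaxis [ 0.014   0.0199 -0.9997] F [  2.9  -1.9 -10.1] T [-0.34 -0.48 -0.09] w 0.0258 j6 -0.07
fixture mm [ -0.7  -0.6 111.4]
-19 7 122.7 0  | -17 121 123.5 0  | -15 151 123.8 0  | -13 153 123.6 0  | -11 161 123.7 0  | -9 148 123.8 0  | -7 38 124.2 0  | -5 12 129.9 0  | -3 0  0  | -1 0  0  | 1 0  0  | 3 0  0  | 5 0  0  | 7 92 123.7 0  | 9 173 123.7 0  | 11 169 123.7 0  | 13 169 123.7 0  | 15 186 123.6 0  | 17 609 116.6 0  | 19 0  0  | 21 0  0  | 23 0  1 79.5 | 25 0  0  | 27 0  1 79.9 | 29 0  0  | 31 0  70 76.9 | 33 0  0  | 35 0  0  |
```

Upright and rising with the tool. Continue straight up.

Request:
{"method": "move_arm", "body": {
  "steps": [
    [0, 0, -0.25, 0],
    [0, 0, -0.25, 0],
    [0, 0, -0.25, 0],
    [0, 0, 0, 0]
  ]
}}

```text
time: 17.4
ee_pos: [0.5326, -0.0858, 0.1259]
orientation: [0.794, 0.607, 0.012, -0.004]
force: [-0.5, -0.1, -1.6]
gripper_width: 0.0259
```

```bash
python3 go.py
```

```text
t 17.4 ee [ 0.5326 -0.0858  0.1259] yaw 74.79 zaxis [ 0.0141  0.0208 -0.9997] F [-0.5 -0.1 -1.6] T [-0.02 -0.07  0.02] w 0.0259 j6 -0.07
fixture mm [ -0.6  -0.4 125.9]
```

Request:
{"method": "move_arm", "body": {
  "steps": [
    [0, 0, -0.2, 0],
    [0, 0, -0.2, 0],
    [0, 0, -0.2, 0],
    [0, 0, 0, 0],
    [0, 0, 0, 0]
  ]
}}

```text
time: 17.9
ee_pos: [0.5331, -0.0858, 0.1429]
orientation: [0.794, 0.607, 0.013, -0.002]
force: [0.9, 0.0, -3.7]
gripper_width: 0.0257
```

```bash
python3 go.py; sed -i 's/104)&(C\[:,2\]<124/135)\&(C[:,2]<160/;s/<42)\],55,90/<42)],85,125/;s/95,165/135,160/' tilt.py; python3 tilt.py 1
python3 - <<'E'
from h import *
p,d=grab('scene'); cv2.imwrite('pics/s5.png',cv2.resize(p[160:270,200:350],(750,550),interpolation=cv2.INTER_CUBIC)[...,::-1])
p,d=grab('top')
E
```

```text
t 17.9 ee [ 0.5331 -0.0858  0.1429] yaw 74.82 zaxis [ 0.0189  0.0196 -0.9996] F [ 0.9  0.  -3.7] T [-0.12 -0.06  0.01] w 0.0257 j6 -0.07
fixture mm [-1.000e-01 -4.000e-01  1.429e+02]
top n 2043 rms 2.32 tilt to +y deg 4.21 to +x -0.38 z0 154.5 mean [ -0.4   2.7 154.7] y -18.3 17.8
shoulder n 612 rms 0.7 tilt to +y deg 2.25 to +x -0.79 z0 114.2 mean [-1.000e-01  2.690e+01  1.132e+02] y 22.0 31.5
socket n 3543 rms 0.63 tilt to +y deg 0.03 to +x -0.05 z0 50.2 mean [ 8.4 10.6 50.2] y -18.1 39.0
top 1381 2375 tilt+y 0.1 +x -0.93 y -17.7 17.8 z 155.1Traceback (most recent call last):
  File "tilt.py", line 26, in <module>
    q=P[rng.choice(len(P),3,False)]; n=np.cross(q[1]-q[0],q[2]-q[0]); n/=np.linalg.norm(n)+1e-9
        ~~~~~~~~~~^^^^^^^^^^^^^^^^
  File "numpy/random/_generator.pyx", line 864, in numpy.random._generator.Generator.choice
ValueError: a must be a positive integer unless no samples are taken
```

View pics/s5.png

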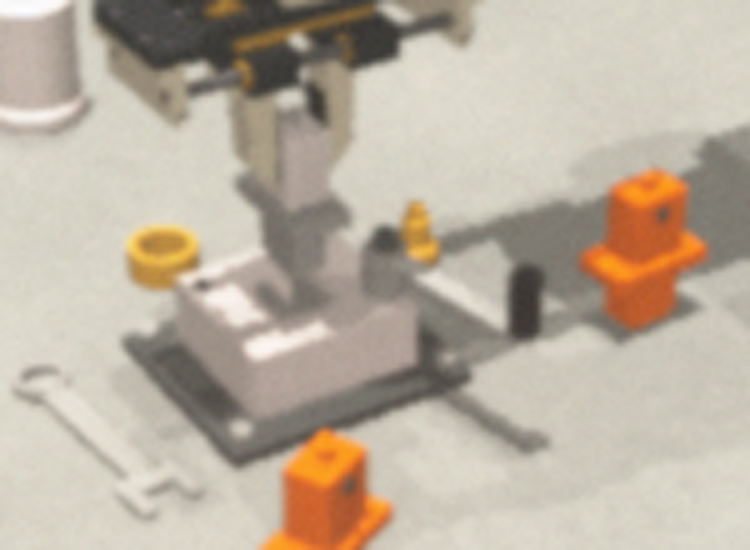

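The block is out and upright, with the lever open and the bystanders in place. It's about 19 mm clear, so I'll lower it 4 mm and settle.

Request:
{"method": "move_arm", "body": {
  "steps": [
    [0, 0, 0.1, 0],
    [0, 0, 0.1, 0],
    [0, 0, 0, 0],
    [0, 0, 0, 0],
    [0, 0, 0, 0],
    [0, 0, 0, 0]
  ]
}}

```text
time: 18.65
ee_pos: [0.5326, -0.0856, 0.137]
orientation: [0.794, 0.607, 0.013, -0.003]
force: [-0.4, -0.8, -2.9]
gripper_width: 0.0259
```

```bash
python3 go.py; python3 tilt.py 1 2>/dev/null; python3 -c "
from h import *
s=monitor.get_state();print(s['time'],abs(s['qvel']).max())
a=np.load('top.npz')['p'];p,d=grab('top')
for n,u,v in [('jar',404,196),('housing',404,252),('fit',309,267)]: print(n,world('top',u,v))"
```

```text
t 18.65 ee [ 0.5326 -0.0856  0.137 ] yaw 74.81 zaxis [ 0.0161  0.0205 -0.9997] F [-0.4 -0.8 -2.9] T [-0.05 -0.08  0.02] w 0.0259 j6 -0.07
fixture mm [ -0.6  -0.3 137. ]
top n 1874 rms 1.33 tilt to +y deg 2.06 to +x -0.38 z0 149.0 mean [ -0.7   1.9 149.1] y -18.4 17.9
shoulder n 619 rms 0.72 tilt to +y deg 3.67 to +x -0.47 z0 109.0 mean [-1.000e-01  2.690e+01  1.073e+02] y 22.0 31.8
socket n 3666 rms 0.63 tilt to +y deg 0.05 to +x -0.06 z0 50.2 mean [ 9.2 12.  50.2] y -15.9 39.7
top 1346 2170 tilt+y 0.24 +x -0.12 y -17.7 17.9 z 149.2
18.7 0.0008759650471757519
jar [ 0.62026951 -0.41434932  0.07950048]
housing [ 0.44132407 -0.39377836  0.10137921]
fit [ 0.37280826 -0.06542206  0.59835086]
```

Request:
{"method": "move_arm", "body": {
  "steps": [
    [0, 0, -0.09, 0],
    [0, 0, 0, 0],
    [0, 0, 0, 0],
    [0, 0, 0, 0]
  ]
}}

```text
time: 19.15
ee_pos: [0.5327, -0.0857, 0.1393]
orientation: [0.794, 0.607, 0.013, -0.003]
force: [-0.9, 0.2, -2.5]
gripper_width: 0.0258
```

```bash
python3 go.py; python3 tilt.py 1 2>/dev/null|tail -1; python3 -c "
from h import *
print(abs(monitor.get_state()['qvel']).max(),order.close_job())"
```

```text
t 19.15 ee [ 0.5327 -0.0857  0.1393] yaw 74.82 zaxis [ 0.0167  0.0204 -0.9997] F [-0.9  0.2 -2.5] T [-0.02 -0.07 -0.04] w 0.0258 j6 -0.07
fixture mm [ -0.5  -0.3 139.3]
top 1295 2252 tilt+y 0.57 +x 0.18 y -17.6 17.8 z 151.5
the job is handed in; nothing more can be done
0.0016403261215187821 None
```

The job is done and handed in at about 19 s of the 51 s allowed. The block is held upright and still, about 15 mm clear above its socket.

- **Lever:** I swung it open first. The wrist camera then measured it at about 100°, which is its stop (1.75 rad). I did not re-measure the angle after that, but it still looked open in the scene picture taken after the block was out.
- **Rocking:** I took the block by its grip and lifted it about 6 mm. I rocked it about 5.9° towards the lever's pivot end, then about 6.1° towards the opposite end. The foot was still about 21 mm deep in the socket. The tool cannot tilt, so the block pivoted in the lightly closed finger pads.
- **Extraction:** I brought the block back upright and pulled it straight out.
- **Final hold:** The top face is at 151.5 mm, so the foot is about 15 mm above the mouth. The tilt is about 0.6° or less. Joint speeds are about 0, and the grip force is 55 N.
- **Bystanders:** The jar and housing read the same positions as at the start, to about 1 mm. The spanner, bushing and fitting looked in place in the scene picture. I did not re-check the screwdriver or tray, but the arm went nowhere near them.

**Checks that disagreed:**
- The first, cruder plane fits disagreed by 1–2°. They took the pin and edges in with the top face, so I used the depth profile and outlier-rejecting fits instead.
- The shoulder fits stayed noisy.
- The last depth reading of the fitting was no use, because the arm blocked the top camera's view of it.

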